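# Lay a stack of miniature books into their trays

### The job

Take the stack of four miniature books apart and lay each book flat and cover up, square and inside the rim, in the cardboard tray cut to its size: largest book in the largest tray, and so on down to the smallest. Set the books down without dropping them, and leave the glass paperweight where it is.

Things in the scene. Friction and masses are not known exactly. Their poses are not given: they have to be found in the camera images.
- book_largest: the largest, at the bottom of the stack: a miniature hardback lying flat, 98 long x 60 wide x 24 mm thick, dark brown cover with a thin gilt border, cream page edges, loose and rigid (about 110 g). Origin at the centre of its underside; x along its 98 mm length, y across its 60 mm width, z up out of its cover. Take it from above across the 60 mm width. It may lie either way round in its tray
- book_second: the second largest, second from the bottom: a miniature hardback lying flat, 81 long x 50 wide x 20 mm thick, dark brown cover with a thin gilt border, cream page edges, loose and rigid (about 65 g). Origin at the centre of its underside; x along its 81 mm length, y across its 50 mm width, z up out of its cover. Take it from above across the 50 mm width by its upper half. It may lie either way round in its tray
- book_third: the third largest, third from the bottom: a miniature hardback lying flat, 64 long x 40 wide x 18 mm thick, dark brown cover with a thin gilt border, cream page edges, loose and rigid (about 37 g). Origin at the centre of its underside; x along its 64 mm length, y across its 40 mm width, z up out of its cover. Take it from above across the 40 mm width by its upper half. It may lie either way round in its tray
- book_smallest: the smallest, on top of the stack: a miniature hardback lying flat, 47 long x 30 wide x 16 mm thick, dark brown cover with a thin gilt border, cream page edges, loose and rigid (about 18 g). Origin at the centre of its underside; x along its 47 mm length, y across its 30 mm width, z up out of its cover. Take it from above across the 30 mm width by its upper half. It may lie either way round in its tray
- tray_largest: tray cut for the largest book: shallow open cardboard tray with grey lining, fixed to the table; inside 114 x 76 mm, outside 120 x 82 mm (8 mm of play all round its book), floor 3 mm and rim 7 mm above the table. Origin at the centre of its underside, on the table; x along its length, y across its width, z up. Fingertips kept 8 mm or more above the book's underside clear the rim
- tray_second: tray cut for the second largest book: shallow open cardboard tray with grey lining, fixed to the table; inside 97 x 66 mm, outside 103 x 72 mm (8 mm of play all round its book), floor 3 mm and rim 7 mm above the table. Origin at the centre of its underside, on the table; x along its length, y across its width, z up. Fingertips kept 8 mm or more above the book's underside clear the rim
- tray_third: tray cut for the third largest book: shallow open cardboard tray with grey lining, fixed to the table; inside 80 x 56 mm, outside 86 x 62 mm (8 mm of play all round its book), floor 3 mm and rim 7 mm above the table. Origin at the centre of its underside, on the table; x along its length, y across its width, z up. Fingertips kept 8 mm or more above the book's underside clear the rim
- tray_smallest: tray cut for the smallest book: shallow open cardboard tray with grey lining, fixed to the table; inside 63 x 46 mm, outside 69 x 52 mm (8 mm of play all round its book), floor 3 mm and rim 7 mm above the table. Origin at the centre of its underside, on the table; x along its length, y across its width, z up. Fingertips kept 8 mm or more above the book's underside clear the rim
- paperweight: green glass paperweight, loose, a dome 60 mm across and 28 mm high; origin at the centre of its underside. Not part of the job: leave it alone
Things that resemble listed ones, but are neither listed nor needed, are in the scene too. What is shaped like the book_smallest but green is not meant. What is shaped like the book_third but yellow is not meant.

How it is judged:
By the outcome, as a careful person would: the job done as asked, in the order asked, and still so for the second after the job is handed in, with the robot touching nothing.
It also fails if it takes over 112 s, if anything falls off the work surface, if the arm or the gripper's body presses on something with over 40 N, if the wrist force passes 120 N, or if a joint passes its speed limit or range.

### The arm

A 7-joint arm with a two-finger parallel gripper is mounted at the origin on the work surface. World frame = base frame: x ahead of the robot, y to its left, z up, the work surface at z = 0. Lengths are in m, angles in rad, forces in N, time in s.
With the tool pointing down it reaches from about 0.4 to 0.875 m from the base axis. Payload 19.3 kg.
Tool frame: the origin (TCP) lies where the fingers leave the gripper's body, on its centre line; the fingertips stand bot.tip_reach ahead of it and the grasp point (between the pads) lies 54 mm ahead of it (bot.tip_reach is the distance from the TCP to the fingertips, in m); z points along the fingers, y is the line along which they close (so a half turn about z gives the same grasp; the last joint's range is limited). The gripper opens to 85 mm and grips with 20 to 120 N. Pads are 22 mm wide; open, the fingers measure 114 mm over their backs; the gripper's body (76 mm by 85 mm) begins 54 mm behind the grasp point. The pads swing forward as they close: fully open they stand 13 mm farther back than shut.
Start: joints at [-1.22, 0.521, -0.036, 1.599, 0.021, 1.021, -0.113], TCP at [0.255, 0.57, 0.304] pointing down, gripper open.
Joint ranges: [-2.91, 2.91], [-0.3, 2.13], [-1.5, 1.42], [0.17, 2.43], [-1.26, 4.41], [0.16, 1.93], [-2.52, 2.52]. Speed limits (rad/s): [1.89, 1.89, 2.39, 2.39, 3.01, 3.01, 3.01].

### API

Orientations are given as [roll, pitch, yaw] about the fixed x, y, z axes, in that order (R = Rz(yaw) Ry(pitch) Rx(roll)).
In Python, from workcell import bot gives the robot as it stands. The module is installed in compiled form; this text tells all that it offers.
- The arm moves only by the shell command python3 -m jog 'ROWS' [FORCE]. ROWS is JSON, a list that holds one entry, the list of rows, each a list of 7 numbers: the shift along the tool's x, y, z in mm, then the turn, a rotation vector about the tool's x, y, z in rad, then the opening, from 0 (shut) to 1 (fully open). In form: [[[tx, ty, tz, wx, wy, wz, fingers], ...]]. A call has 1 to 5 rows; each row shifts and turns the commanded pose from where the row before left it, along the tool's axes as they then stand; what a row does not reach is not made up. A row lasts 1/10 s, in which the tool goes at most 50 mm and 8.59 degrees, less where a joint would pass 70% of its speed; a pose out of reach is approached as far as the arm can. A call is refused whole if a number of a shift passes 50 or a number of a turn 0.15, either way. A call with a gripper value outside its range is refused whole. The fingers move at their own pace and stop on an object; FORCE is the grip in N (left out, the last holds). Time passes only in rows, so rows that do not move let the fingers close. It gives the time, the measured TCP pose, the force, the opening and the grip force at its end, in the units of the state.
- bot.observe(): the state, without advancing time (a new reading comes with each control period).
- bot.grab_frame(name): name is "scene" or "top" or "wrist"; returns a dict with "img" (480x640x3 uint8, red, green, blue), "intrinsics" (3x3 intrinsics, pixels), "R" (3x3) and "t" (3): a world point X has camera coordinates R X + t; the wrist camera has in their place "tool_from_camera" (4x4, takes a point from camera to tool coordinates, whose origin is the TCP and whose axes are the flange's). Camera axes: x right, y down, z forward; pixel columns grow to the right and rows downward; lengths in m; the calibration is good to about 2 mm. A picture is of the moment at which its call begins: read the wrist's pose just before it. There is no depth.
- bot.job_done(): hands the job in; it is judged then, once.
Trained networks look in a picture, given as the dict that the camera call returned (one of the last four; its "shot" number tells which), for a name from the list of things; names that differ only in an ending like _2 or _b are one class to them, and where a whole thing is asked for, a point or a joint stands for the part that bears it (a point fixed in the world has none). Each returns a list of dicts, best first, with "conf" (0 to 1); they miss things now and then, are a little off and sometimes report something else, mostly with a low value. They report only what shows in the picture. A call takes as long as a camera call. They do not tell look-alikes from the thing itself.
- bot.trace(query, picture): "region" (480x640 bool, what is visible of it).
- bot.spot_point(query, picture): "xyz" ([x, y, z] in m, in world coordinates, good to about 4 mm: a listed point, or the origin of a listed thing).
The state is a dict: "clock": time; "qpos": joint angles; "qd": joint speeds; "joint_efforts": joint torques, N m; "position": TCP position; "tool_rot": TCP orientation; "force": force on the tool from outside, world axes, zero at the start; "moment": the same for the moment, N m; "grip_width": finger opening in m; "finger_force": force on a finger pad.
Only numpy, scipy, OpenCV 4.12 (cv2) and the standard library are available. Lean on these libraries where they do the work, as an engineer would, in place of code of your own. Each camera call takes 0.05 s, during which the arm holds its last target. There are 200 camera calls.

## Working session

There is one attempt and no reset: what is moved stays moved. The work goes in short steps, Python scripts to look and compute and a shell command to move; the robot and the scene stay as the last step left them, time stands still between calls to the robot, and variables do not carry over. Pictures are saved under pics/ and viewed, at most 17 in all, crops included, and the job is handed in when it is done.

```bash
mkdir -p pics; python3 - <<'E'
from workcell import bot
import cv2
print(bot.tip_reach, bot.observe())
for n in ("scene","top"):
    p=bot.grab_frame(n); cv2.imwrite(f"pics/{n}0.png",p["img"][:,:,::-1])
    print(n,p["intrinsics"],p["R"],p["t"])
    for q in ["book_largest","book_second","book_third","book_smallest","tray_largest","tray_second","tray_third","tray_smallest","paperweight"]:
        print(q,[(d["xyz"],round(d["conf"],2)) for d in bot.spot_point(q,p)])
E
```

```text
0.0726 {'clock': 0.0, 'qpos': array([-1.22020296,  0.52204344, -0.03632587,  1.60004437,  0.02123945,
        1.02107132, -0.1128123 ]), 'qd': array([ 3.02730181e-04, -4.79272794e-05,  4.00247955e-04, -9.58543463e-04,
       -5.06210588e-04, -1.27792984e-04, -8.49828517e-04]), 'joint_efforts': array([ 1.20898803e-03, -9.27121854e+01,  1.98016070e+00, -3.69926012e+01,
        1.78187998e-02,  8.03386385e-03,  6.76762880e-06]), 'position': array([0.25523164, 0.57021722, 0.30329434]), 'tool_rot': array([-3.14041804e+00,  1.18708790e-04,  2.72079704e+00]), 'force': array([-0.82003294, -0.25287652, -0.02905559]), 'moment': array([-0.00411322, -0.04885756, -0.00866915]), 'finger_force': 0.0, 'grip_width': 0.08517692412442569}
scene [[534.95072794   0.         323.48220175]
 [  0.         534.95072794 244.55105576]
 [  0.           0.           1.        ]] [[-0.40331952  0.91483488  0.0202607 ]
 [ 0.54480855  0.25785915 -0.79793001]
 [-0.73519861 -0.31078255 -0.6024095 ]] [ 0.13082884 -0.20606197  1.56206884]
book_largest [([0.4323, 0.2779, -0.0005], 0.91)]
book_second [([0.4283, 0.2776, 0
[... 561 characters left out ...]
      1.        ]] [[-0.01526379 -0.99965993  0.02114334]
 [-0.99428157  0.01293964 -0.10600342]
 [ 0.10569378 -0.02264045 -0.99414095]] [0.05250951 0.48847184 1.02236935]
book_largest [([0.4305, 0.2717, 0.0013], 0.75)]
book_second [([0.4274, 0.2752, 0.0244], 0.84)]
book_third [([0.2961, 0.2574, -0.0025], 0.81), ([0.4258, 0.279, 0.0431], 0.79)]
book_smallest [([0.41, 0.3926, 0.0012], 0.96), ([0.4252, 0.2797, 0.0682], 0.7)]
tray_largest [([0.4611, -0.0081, -0.0005], 0.81)]
tray_second [([0.429, 0.2746, 0.024], 0.74), ([0.4417, -0.253, -0.0006], 0.62)]
tray_third [([0.634, -0.0024, 0.0035], 0.61)]
tray_smallest [([0.6325, 0.256, -0.0049], 0.62)]
paperweight [([0.6403, -0.2657, -0.0002], 0.92)]
```

View pics/top0.png

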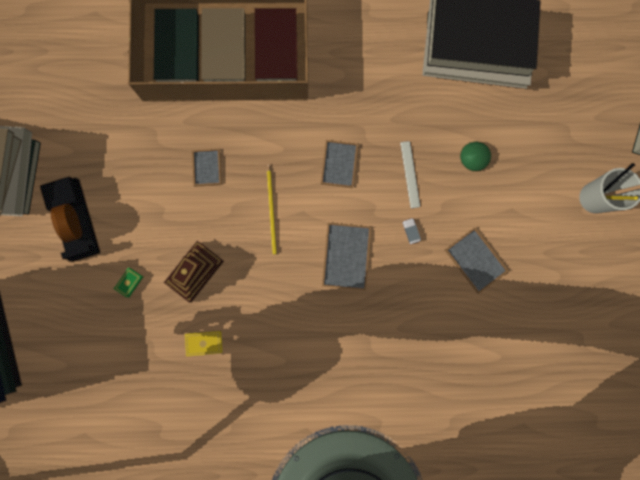

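View pics/scene0.png

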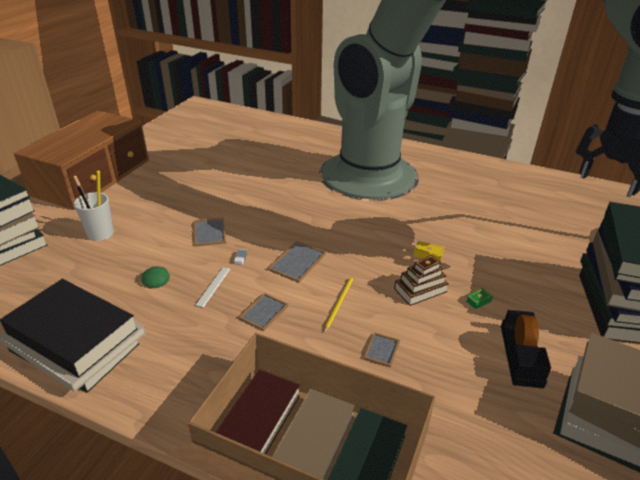

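The top view shows the stack at about (193,271), with the trays at (208,167), (341,163), (348,256) and (478,260). The green decoy is at (128,281), the yellow one at (203,344) and the paperweight at (476,156). Next I'll fit the tray poses and find where to put the wrist camera.

```bash
cat > h.py <<'E'
from workcell import bot
import numpy as np, cv2
from scipy.spatial.transform import Rotation as Ro
def cam(p, s=None):
    "K, world->camera R, t"
    if "R" in p: return p["intrinsics"],np.array(p["R"]),np.array(p["t"])
    T=np.eye(4); T[:3,:3]=Ro.from_euler("xyz",s["tool_rot"]).as_matrix(); T[:3,3]=s["position"]
    C=np.linalg.inv(T@np.array(p["tool_from_camera"])); return p["intrinsics"],C[:3,:3],C[:3,3]
def toplane(uv,z,c):
    K,R,t=c; d=np.c_[uv,np.ones(len(uv))]@np.linalg.inv(K).T@R; o=-R.T@t
    return o[:2]+d[:,:2]*((z-o[2])/d[:,2])[:,None]
def proj(X,c):
    K,R,t=c; q=(np.atleast_2d(X)@R.T+t)@np.array(K).T; return q[:,:2]/q[:,2:]
def rect(xy):
    (cx,cy),(w,h),a=cv2.minAreaRect((xy*1000).astype(np.float32))
    if w<h: w,h,a=h,w,a+90
    return np.round([cx,cy,w,h,(a+90)%180-90],1)
def region_rect(m,z,c):
    cs,_=cv2.findContours(m.astype(np.uint8),0,2); k=max(cs,key=cv2.contourArea)[:,0]
    return rect(toplane(k.astype(float),z,c))
def go(x,y,z,yawdeg):
    "tool-frame shift in mm and turn to reach TCP x,y,z (mm); yaw taken mod 180 nearest"
    s=bot.observe(); R=Ro.from_euler("xyz",s["tool_rot"])
    y0=np.degrees(s["tool_rot"][2]); dy=(yawdeg-y0+90)%180-90
    G=Ro.from_euler("xyz",[np.pi,0,np.radians(y0+dy)])
    print("t",round(s["clock"],1),"shift",np.round(R.inv().apply(np.array([x,y,z])-s["position"]*1000),1),"turn",np.round((R.inv()*G).as_rotvec(),3),"pos",np.round(s["position"]*1000,1),"yaw",round(y0,1),"q7",round(s["qpos"][6],2))
E
python3 - <<'E'
from h import *
for n in ("top","scene"):
    p=bot.grab_frame(n); c=cam(p)
    for q in ["tray_largest","tray_second","tray_third","tray_smallest","book_smallest","book_largest"]:
        for d in bot.trace(q,p)[:2]: print(n,q,round(d["conf"],2),region_rect(d["region"],.007,c))
p=bot.grab_frame("wrist"); print(p["intrinsics"],np.round(p["tool_from_camera"],3))
go(430,277,300,0)
E
```

```text
top tray_second 0.88 [ 441.9 -251.6  103.5   73.4   35.6]
top tray_third 0.71 [630.    3.4  88.2  63.9  -6.2]
top tray_smallest 0.68 [625.2 255.3  70.   52.7   3. ]
top book_smallest 0.71 [409.7 397.2  50.5  34.2 -32.9]
top book_smallest 0.65 [428.1 293.2  52.   37.6 -30.6]
top book_largest 0.78 [428.9 275.5 103.6  65.5 -38.4]
top book_largest 0.42 [453.   -7.2 119.9  82.   -6.1]
scene tray_largest 0.56 [457.   -6.9 128.5  86.6  -7.6]
scene tray_second 0.9 [ 446.3 -251.3  111.    71.5   36.1]
scene tray_second 0.55 [456.9  -7.5 128.5  87.7  -7.6]
scene tray_third 0.59 [633.2   3.7  91.4  64.8  -6.7]
scene tray_smallest 0.59 [631.8 255.2  78.2  55.1   1.4]
scene book_smallest 0.82 [346.1 266.5  68.2  47.1 -30.8]
scene book_smallest 0.65 [408.4 396.3  62.2  41.4 -33.9]
scene book_largest 0.58 [423.5 274.7 119.5  81.7 -39.8]
[[386.50123069   0.         315.19466122]
 [  0.         386.50123069 240.99257331]
 [  0.           0.           1.        ]] [[-0.001 -0.952 -0.306  0.078]
 [ 1.    -0.001 -0.001  0.   ]
 [ 0.001 -0.306  0.952 -0.069]
 [ 0.     0.     0.     1.   ]]
t 1.8 shift [-279.3 -196.5    3.9] turn [-0.     0.    -0.421] pos [255.3 570.5 303.9] yaw 155.9 q7 -0.11
```

```bash
python3 -m jog '[[[-35,-24.5,0,0,0,0,1],[-35,-24.5,0,0,0,0,1],[-35,-24.5,0,0,0,0,1],[-35,-24.5,0,0,0,0,1],[-35,-24.5,0,0,0,0,1]]]' 40; python3 -m jog '[[[-35,-24.5,0,0,0,0,1],[-35,-24.5,0,0,0,0,1],[-34,-25,4,0,0,0,1],[0,0,0,0,0,0.12,1],[0,0,0,0,0,0.12,1]]]'
python3 -m jog '[[[0,0,0,0,0,0,1],[0,0,0,0,0,0,1]]]'
python3 - <<'E'
from h import *
s=bot.observe();p=bot.grab_frame("wrist");cv2.imwrite("pics/w1.png",p["img"][:,:,::-1]);c=cam(p,s)
np.savez("w1.npz",K=c[0],R=c[1],t=c[2])
for q,z in [("book_smallest",.078),("book_third",.062),("book_second",.044),("book_largest",.024)]:
    for d in bot.trace(q,p)[:2]: print(q,round(d["conf"],2),region_rect(d["region"],z,c))
go(430,277,300,-38)
E
```

```text
clock: 2.25
position: [0.3657, 0.3856, 0.3041]
tool_rot: [3.141, 0.0, 2.721]
force: [1.4, 0.8, 0.2]
grip_width: 0.0853
finger_force: 0.0
clock: 2.75
position: [0.4305, 0.2757, 0.3]
tool_rot: [3.141, 0.0, 2.473]
force: [-0.3, 1.0, 0.4]
grip_width: 0.0855
finger_force: 0.0
clock: 2.95
position: [0.4296, 0.2774, 0.2999]
tool_rot: [3.142, 0.0, 2.485]
force: [0.0, 0.2, -0.4]
grip_width: 0.0856
finger_force: 0.0
book_smallest 0.75 [403.  383.3  38.5  26.6 -34.5]
book_smallest 0.58 [425.5 280.9  50.9  30.7 -31.5]
book_third 0.94 [308.  267.4  57.4  36.9 -86.6]
book_third 0.68 [427.3 277.5  68.   41.  -36.8]
book_second 0.83 [425.3 277.3  82.3  49.8 -40.2]
book_largest 0.6 [428.8 276.4  99.7  59.8 -38.6]
t 3.2 shift [-0.4  0.  -0.1] turn [0.    0.    0.004] pos [429.7 277.3 299.9] yaw 142.2 q7 0.26
```

View pics/w1.png

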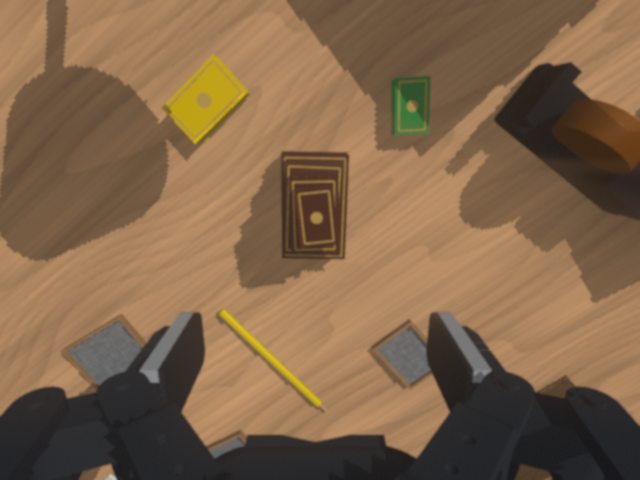

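The close view shows the stack at about (316,205), with all four books visible and sizes that match. The smallest is turned slightly. I'll lower over it with the fingers partly closed and check.

```bash
python3 -m jog '[[[0,0,0,0,0,-0.11,0.6],[5.5,0.9,40,0,0,0,0.6],[0,0,50,0,0,0,0.6],[0,0,40,0,0,0,0.6],[0,0,0,0,0,0,0.6]]]' 40
python3 - <<'E'
from h import *
s=bot.observe();p=bot.grab_frame("wrist");cv2.imwrite("pics/w2.png",p["img"][:,:,::-1]);c=cam(p,s)
print(bot.tip_reach,s["grip_width"])
for d in bot.trace("book_smallest",p)[:2]: print(round(d["conf"],2),region_rect(d["region"],.078,c))
go(425.5,280.9,144,-31.5)
E
```

```text
clock: 3.7
position: [0.4237, 0.2796, 0.1661]
tool_rot: [-3.135, -0.002, 2.592]
force: [-0.4, -0.6, 0.5]
grip_width: 0.0512
finger_force: 0.0
0.0726 0.05115919633874083
0.85 [394.9 373.6  34.   25.7 -33.6]
0.72 [424.6 281.9  51.9  30.1 -31.4]
t 3.8 shift [ 0.2 -0.  26.6] turn [-0.001 -0.    -0.001] pos [425.7 280.8 170.6] yaw 148.5 q7 0.36
```

View pics/w2.png

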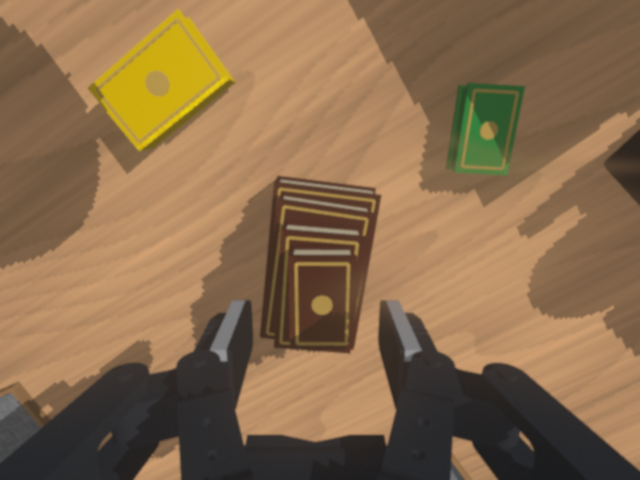

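```bash
python3 -m jog '[[[-1.3,0.3,12,0,0,0,0.6],[0,0,10,0,0,0,0.6],[0,0,5.5,0,0,0,0.6],[0,0,0,0,0,0,0.6],[0,0,0,0,0,0,0]]]' 30;python3 -m jog '[[[0,0,0,0,0,0,0],[0,0,0,0,0,0,0],[0,0,0,0,0,0,0],[0,0,0,0,0,0,0],[0,0,0,0,0,0,0]]]' 30
```

```text
clock: 4.3
position: [0.4268, 0.2804, 0.1426]
tool_rot: [3.141, 0.0, 2.591]
force: [-0.4, 0.6, -0.6]
grip_width: 0.038
finger_force: 0.0
clock: 4.8
position: [0.4269, 0.2804, 0.1429]
tool_rot: [3.141, 0.0, 2.591]
force: [-0.9, -0.7, 6.7]
grip_width: 0.029
finger_force: 29.9
```

```bash
python3 -m jog '[[[0,0,-8,0,0,0,0],[0,0,-25,0,0,0,0],[0,0,-30,0,0,0,0],[0,0,0,0,0,0,0],[0,0,0,0,0,0,0]]]'
python3 - <<'E'
from h import *
s=bot.observe();p=bot.grab_frame("wrist");cv2.imwrite("pics/w3.png",p["img"][:,:,::-1]);c=cam(p,s)
for q,z in [("book_third",.062),("book_second",.044),("book_largest",.024)]:
    for d in bot.trace(q,p)[:2]: print(q,round(d["conf"],2),region_rect(d["region"],z,c))
go(625.2,255.3,200,3)
E
```

```text
clock: 5.3
position: [0.4269, 0.2805, 0.2062]
tool_rot: [3.14, 0.001, 2.591]
force: [-0.8, -0.2, 0.1]
grip_width: 0.0288
finger_force: 29.8
book_third 0.74 [412.5 288.1  40.9  34.4  55.1]
book_third 0.56 [310.3 269.7  55.9  36.5 -86.3]
book_second 0.96 [423.6 278.8  79.7  50.3 -40.3]
book_largest 0.62 [412.5 289.1  62.1  61.2 -38.1]
t 5.5 shift [-182.3   82.9    4.6] turn [-0.001 -0.001 -0.603] pos [426.5 280.1 204.7] yaw 148.4 q7 0.36
```

View pics/w3.png

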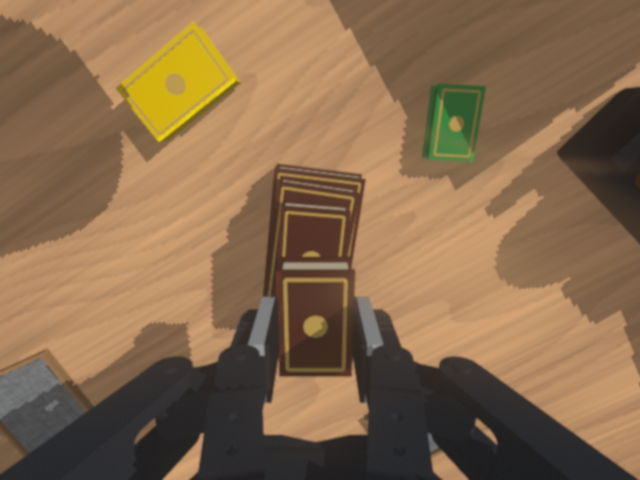

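```bash
python3 -m jog '[[[-36.5,16.5,0,0,0,0,0],[-36.5,16.5,0,0,0,0,0],[-36.5,16.5,0,0,0,0,0],[-36.5,16.5,0,0,0,0,0],[-36.3,16.9,0,0,0,0,0]]]';python3 -m jog '[[[0,0,0,0,0,-0.12,0],[0,0,0,0,0,-0.12,0],[0,0,0,0,0,-0.12,0],[0,0,0,0,0,-0.12,0],[0,0,0,0,0,-0.123,0]]]'
python3 -m jog '[[[0,0,0,0,0,0,0],[0,0,0,0,0,0,0],[0,0,0,0,0,0,0]]]'
python3 - <<'E'
from h import *
s=bot.observe();p=bot.grab_frame("wrist");cv2.imwrite("pics/w4.png",p["img"][:,:,::-1]);c=cam(p,s)
for d in bot.trace("tray_smallest",p)[:2]: print(round(d["conf"],2),region_rect(d["region"],.007,c))
go(625.2,255.3,84,3)
E
```

```text
clock: 6.0
position: [0.6268, 0.255, 0.2045]
tool_rot: [-3.14, -0.001, 2.591]
force: [-0.2, -0.2, 0.2]
grip_width: 0.0288
finger_force: 29.8
clock: 6.5
position: [0.6252, 0.2554, 0.2044]
tool_rot: [-3.141, -0.001, -3.085]
force: [0.6, 0.0, -0.2]
grip_width: 0.0288
finger_force: 29.9
clock: 6.8
position: [0.6254, 0.2555, 0.2051]
tool_rot: [-3.141, -0.0, -3.092]
force: [-0.3, 0.6, -0.7]
grip_width: 0.0289
finger_force: 29.9
0.74 [618.4 254.5  53.2  52.4 -87.2]
t 6.9 shift [  0.2  -0.3 121.3] turn [-0.    -0.    -0.002] pos [625.4 255.7 205.3] yaw -177.1 q7 1.08
```

View pics/w4.png

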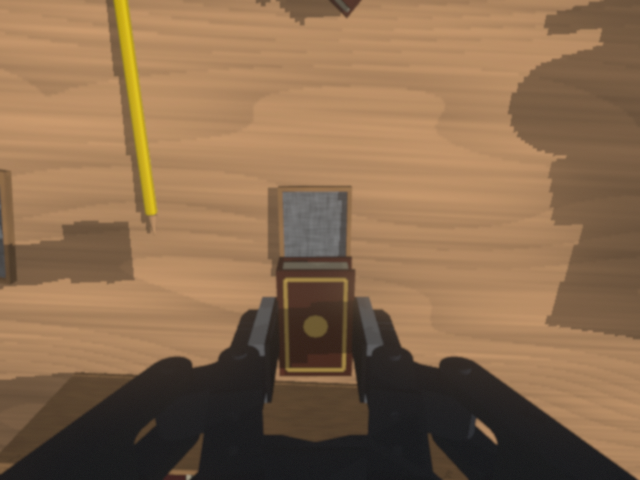

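```bash
python3 -m jog '[[[-1.5,-0.3,40,0,0,0,0],[0,0,40,0,0,0,0],[0,0,25,0,0,0,0],[0,0,8,0,0,0,0],[0,0,0,0,0,0,0]]]';python3 -m jog '[[[0,0,4,0,0,0,0],[0,0,2.5,0,0,0,0],[0,0,1,0,0,0,0],[0,0,0.5,0,0,0,0],[0,0,0,0,0,0,0]]]'
```

```text
clock: 7.4
position: [0.6267, 0.2553, 0.0918]
tool_rot: [-3.141, -0.001, -3.09]
force: [-0.1, 0.2, 0.3]
grip_width: 0.0287
finger_force: 29.9
clock: 7.9
position: [0.6271, 0.2554, 0.0847]
tool_rot: [3.141, 0.0, -3.09]
force: [0.1, 0.0, 0.6]
grip_width: 0.0293
finger_force: 29.9
```

```bash
python3 -m jog '[[[0,0,0.5,0,0,0,0],[0,0,0,0,0,0,0],[0,0,0,0,0,0,0]]]';python3 -m jog '[[[0,0,0.5,0,0,0,0],[0,0,0,0,0,0,0],[0,0,0,0,0,0,0]]]';python3 -m jog '[[[0,0,0.5,0,0,0,0],[0,0,0,0,0,0,0],[0,0,0,0,0,0,0]]]'
```

```text
clock: 8.2
position: [0.627, 0.2554, 0.084]
tool_rot: [3.142, 0.0, -3.089]
force: [-0.8, -0.3, 0.8]
grip_width: 0.0288
finger_force: 30.0
clock: 8.5
position: [0.6271, 0.2553, 0.0839]
tool_rot: [3.142, 0.0, -3.09]
force: [-3.1, -1.8, 7.6]
grip_width: 0.0289
finger_force: 30.8
clock: 8.8
position: [0.6271, 0.2554, 0.0839]
tool_rot: [3.142, 0.0, -3.089]
force: [-5.0, -1.9, 16.7]
grip_width: 0.0293
finger_force: 31.6
```

```bash
python3 -m jog '[[[0,0,-0.8,0,0,0,0],[0,0,0,0,0,0,0.25],[0,0,0,0,0,0,0.6],[0,0,0,0,0,0,0.6],[0,0,0,0,0,0,0.6]]]';python3 -m jog '[[[0,0,-20,0,0,0,0.6],[0,0,-45,0,0,0,0.6],[0,0,-45,0,0,0,0.6],[0,0,-45,0,0,0,0.6],[0,0,0,0,0,0,0.6]]]'
python3 - <<'E'
from h import *
s=bot.observe();p=bot.grab_frame("wrist");cv2.imwrite("pics/w5.png",p["img"][:,:,::-1])
go(427,277.5,250,-36.8)
E
```

```text
clock: 9.3
position: [0.6269, 0.2553, 0.0835]
tool_rot: [-3.141, -0.0, -3.089]
force: [0.2, -0.2, 0.6]
grip_width: 0.0512
finger_force: 0.0
clock: 9.8
position: [0.629, 0.2562, 0.2452]
tool_rot: [3.138, 0.008, -3.09]
force: [0.6, 0.7, -0.1]
grip_width: 0.0513
finger_force: 0.0
t 9.8 shift [199.6  32.2  -8.9] turn [0.004 0.004 0.694] pos [628.  255.7 242. ] yaw -177.0 q7 1.09
```

View pics/w5.png

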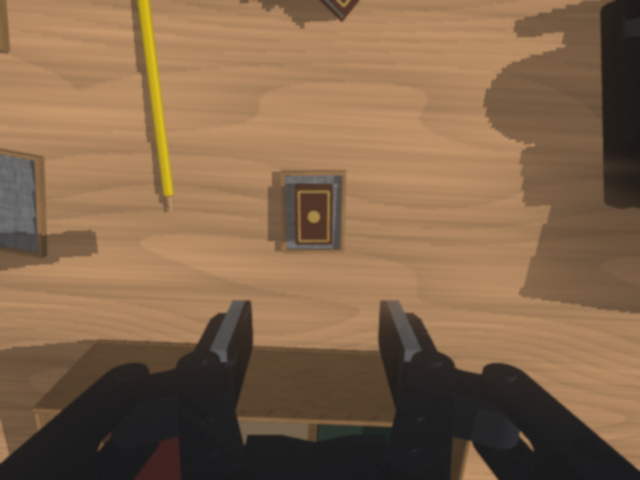

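The smallest book sits centred in its tray at about (314,216). Next is the third book.

```bash
python3 -m jog '[[[40,6.4,0,0,0,0,0.7],[40,6.4,0,0,0,0,0.7],[40,6.4,0,0,0,0,0.7],[40,6.4,0,0,0,0,0.7],[39.6,6.6,-9,0,0,0,0.7]]]';python3 -m jog '[[[0,0,0,0,0,0.139,0.7],[0,0,0,0,0,0.139,0.7],[0,0,0,0,0,0.139,0.7],[0,0,0,0,0,0.139,0.7],[0,0,0,0,0,0.139,0.7]]]'
python3 -m jog '[[[0,0,0,0,0,0,0.7],[0,0,0,0,0,0,0.7],[0,0,0,0,0,0,0.7]]]'
cat >> h.py <<'E'
def look(name,books,tool=False):
    s=bot.observe();p=bot.grab_frame("wrist");cv2.imwrite(f"pics/{name}.png",p["img"][:,:,::-1]);c=cam(p,s)
    for q,z in books:
        for d in bot.trace(q,p)[:2]: print(q,round(d["conf"],2),region_rect(d["region"],z,c))
    return s,p,c
def px(uv,z,c,s):
    "pixels -> world mm on plane z, and tool-frame mm"
    w=toplane(np.array(uv,float),z,c); y=s["tool_rot"][2]; e=(w-s["position"][:2])
    print(np.round(w*1000,1).tolist(),"tool",np.round(np.c_[e@[np.cos(y),np.sin(y)],e@[np.sin(y),-np.cos(y)]]*1000,1).tolist())
E
python3 - <<'E'
from h import *
s,p,c=look("w6",[("book_third",.062),("book_second",.044),("book_largest",.024)])
np.savez("w6.npz",K=c[0],R=c[1],t=c[2],pos=s["position"],rot=s["tool_rot"])
go(427,277.5,138,-36.8)
E
```

```text
clock: 10.35
position: [0.4237, 0.2765, 0.2462]
tool_rot: [-3.14, -0.002, -3.089]
force: [-0.4, 0.6, 0.2]
grip_width: 0.0601
finger_force: 0.0
clock: 10.85
position: [0.4257, 0.2769, 0.247]
tool_rot: [-3.14, -0.0, 2.493]
force: [-0.3, 0.8, 0.0]
grip_width: 0.06
finger_force: 0.0
clock: 11.15
position: [0.4259, 0.2771, 0.2474]
tool_rot: [-3.141, -0.0, 2.502]
force: [-0.9, -0.3, 0.1]
grip_width: 0.0597
finger_force: 0.0
book_third 0.91 [426.5 278.5  67.   40.5 -37. ]
book_third 0.77 [308.9 268.4  57.3  37.5 -86.3]
book_second 0.89 [425.2 277.   84.4  50.4 -40.5]
book_largest 0.59 [428.9 277.1 101.2  60.3 -37.4]
t 11.3 shift [ -0.5   1.  109.7] turn [-0. -0.  0.] pos [426.  277.  247.7] yaw 143.2 q7 0.26
```

View pics/w6.png

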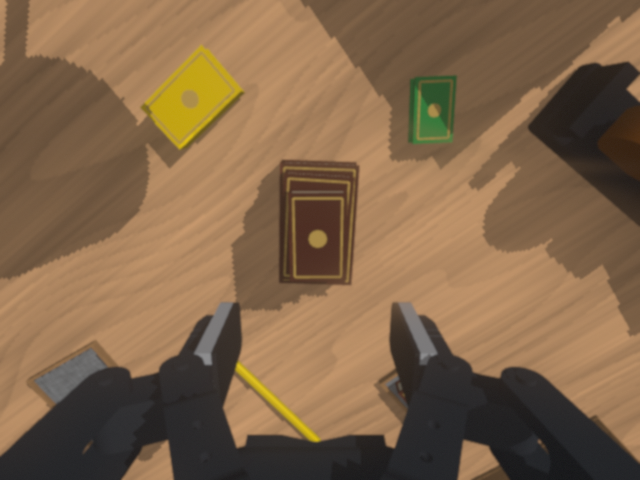

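```bash
python3 -m jog '[[[-1.6,1.7,40,0,0,0,0.7],[0,0,40,0,0,0,0.7],[0,0,25,0,0,0,0.7],[0,0,8,0,0,0,0.7],[0,0,0,0,0,0,0.7]]]' 30;python3 -m jog '[[[0,0,6,0,0,0,0.7],[0,0,3.5,0,0,0,0.7],[0,0,0,0,0,0,0.7],[0,0,0,0,0,0,0],[0,0,0,0,0,0,0]]]' 30;python3 -m jog '[[[0,0,0,0,0,0,0],[0,0,0,0,0,0,0],[0,0,0,0,0,0,0],[0,0,0,0,0,0,0],[0,0,0,0,0,0,0]]]' 30
```

```text
clock: 11.85
position: [0.4281, 0.2773, 0.1342]
tool_rot: [-3.14, -0.0, 2.499]
force: [-0.2, -0.2, 0.3]
grip_width: 0.0602
finger_force: 0.0
clock: 12.35
position: [0.4285, 0.2776, 0.1258]
tool_rot: [3.141, 0.0, 2.499]
force: [-0.7, -0.0, 6.3]
grip_width: 0.0393
finger_force: 29.4
clock: 12.85
position: [0.4285, 0.2776, 0.1258]
tool_rot: [3.141, 0.0, 2.499]
force: [-1.0, -0.8, 7.3]
grip_width: 0.0392
finger_force: 29.5
```

```bash
python3 -m jog '[[[0,0,-8,0,0,0,0],[0,0,-25,0,0,0,0],[0,0,-40,0,0,0,0],[0,0,0,0,0,0,0],[0,0,0,0,0,0,0]]]'
python3 - <<'E'
from h import *
s,p,c=look("w7",[("book_second",.044),("book_largest",.024)])
go(630,3.4,200,-6.2)
E
```

```text
clock: 13.35
position: [0.4286, 0.2777, 0.1994]
tool_rot: [3.139, 0.001, 2.499]
force: [-0.4, 0.3, -1.6]
grip_width: 0.0392
finger_force: 30.8
book_second 0.64 [407.  292.7  49.6  36.6  49. ]
book_largest 0.63 [406.8 294.4  59.5  44.4  51. ]
t 13.5 shift [-325.9  -98.1   -2.4] turn [-0.001 -0.001 -0.535] pos [428.  277.3 197.6] yaw 143.2 q7 0.26
```

```bash
python3 -m jog '[[[-40.7,-12.3,0,0,0,0,0],[-40.7,-12.3,0,0,0,0,0],[-40.7,-12.3,0,0,0,0,0],[-40.7,-12.3,0,0,0,0,0],[-40.7,-12.3,0,0,0,0,0]]]';python3 -m jog '[[[-40.7,-12.3,0,0,0,0,0],[-40.7,-12.3,0,0,0,0,0],[-41,-12,-2,0,0,0,0],[0,0,0,0,0,-0.134,0],[0,0,0,0,0,-0.134,0]]]'
python3 -m jog '[[[0,0,0,0,0,-0.134,0],[0,0,0,0,0,-0.134,0],[0,0,0,0,0,0,0],[0,0,0,0,0,0,0],[0,0,0,0,0,0,0]]]'
python3 - <<'E'
from h import *
s,p,c=look("w8",[("tray_third",.007)])
np.savez("w8.npz",K=c[0],R=c[1],t=c[2],pos=s["position"],rot=s["tool_rot"])
go(630,3.4,85,-6.2)
E
```

```text
clock: 14.0
position: [0.5547, 0.1046, 0.1973]
tool_rot: [-3.14, -0.001, 2.499]
force: [-0.2, 1.0, 0.0]
grip_width: 0.0388
finger_force: 30.8
clock: 14.5
position: [0.6303, 0.0022, 0.1987]
tool_rot: [-3.14, -0.002, 2.77]
force: [1.1, 0.8, -0.2]
grip_width: 0.039
finger_force: 30.8
clock: 15.0
position: [0.6302, 0.0036, 0.1998]
tool_rot: [-3.141, -0.001, 3.032]
force: [0.7, 0.5, -0.4]
grip_width: 0.0388
finger_force: 30.8
tray_third 0.79 [610.4   4.8  63.3  45.6  82.7]
t 15.1 shift [  0.2  -0.4 115. ] turn [-0. -0. -0.] pos [630.2   3.8 200. ] yaw 173.8 q7 1.29
```

View pics/w8.png

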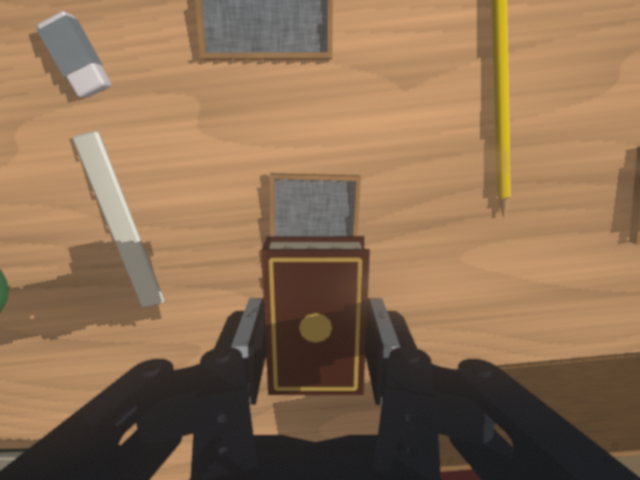

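```bash
python3 -m jog '[[[0,-0.7,40,0,0,0,0],[0,0,40,0,0,0,0],[0,0,20,0,0,0,0],[0,0,8,0,0,0,0],[0,0,0,0,0,0,0]]]';python3 -m jog '[[[0,0,3.5,0,0,0,0],[0,0,2,0,0,0,0],[0,0,0.5,0,0,0,0],[0,0,0,0,0,0,0],[0,0,0,0,0,0,0]]]';python3 -m jog '[[[0,0,0.6,0,0,0,0],[0,0,0,0,0,0,0],[0,0,0,0,0,0,0]]]';python3 -m jog '[[[0,0,0.6,0,0,0,0],[0,0,0,0,0,0,0],[0,0,0,0,0,0,0]]]'
```

```text
clock: 15.6
position: [0.63, 0.003, 0.0917]
tool_rot: [-3.141, -0.001, 3.034]
force: [0.6, 0.3, 0.8]
grip_width: 0.0391
finger_force: 30.8
clock: 16.1
position: [0.6304, 0.0029, 0.0866]
tool_rot: [3.142, 0.001, 3.035]
force: [0.6, -0.5, 0.2]
grip_width: 0.0392
finger_force: 30.8
clock: 16.4
position: [0.6302, 0.0029, 0.0856]
tool_rot: [-3.142, -0.0, 3.035]
force: [-0.7, -0.3, -0.7]
grip_width: 0.0385
finger_force: 30.8
clock: 16.7
position: [0.6302, 0.0029, 0.085]
tool_rot: [-3.142, -0.0, 3.035]
force: [-0.5, 0.1, -0.4]
grip_width: 0.039
finger_force: 30.8
```

```bash
python3 -m jog '[[[0,0,0.5,0,0,0,0],[0,0,0,0,0,0,0],[0,0,0,0,0,0,0]]]';python3 -m jog '[[[0,0,0.4,0,0,0,0],[0,0,0,0,0,0,0],[0,0,0,0,0,0,0]]]'
```

```text
clock: 17.0
position: [0.6303, 0.0029, 0.0849]
tool_rot: [-3.142, 0.0, 3.035]
force: [-2.2, 0.5, 6.3]
grip_width: 0.039
finger_force: 31.6
clock: 17.3
position: [0.6303, 0.0029, 0.0849]
tool_rot: [-3.142, 0.0, 3.035]
force: [-4.6, 0.5, 14.1]
grip_width: 0.0393
finger_force: 32.3
```

```bash
python3 -m jog '[[[0,0,-0.7,0,0,0,0],[0,0,0,0,0,0,0.3],[0,0,0,0,0,0,0.7],[0,0,0,0,0,0,0.7],[0,0,0,0,0,0,0.7]]]';python3 -m jog '[[[0,0,-20,0,0,0,0.7],[0,0,-45,0,0,0,0.7],[0,0,-45,0,0,0,0.7],[0,0,-45,0,0,0,0.7],[0,0,0,0,0,0,0.7]]]'
python3 - <<'E'
from h import *
s,p,c=look("w9",[("book_third",.021),("tray_third",.007)])
go(426.5,276.5,240,-40.3)
E
```

```text
clock: 17.8
position: [0.6302, 0.0029, 0.0847]
tool_rot: [-3.142, -0.0, 3.035]
force: [0.3, -0.5, 0.2]
grip_width: 0.0594
finger_force: 0.0
clock: 18.3
position: [0.6323, 0.0029, 0.2459]
tool_rot: [3.14, 0.008, 3.034]
force: [1.2, -0.2, -0.5]
grip_width: 0.0599
finger_force: 0.0
book_third 0.59 [629.1   2.9  66.8  39.8  -6.1]
tray_third 0.81 [631.1   2.2  86.8  62.9  -7.6]
t 18.4 shift [231.5 250.4  -0.5] turn [-0.    -0.     0.597] pos [630.    2.9 239.5] yaw 173.9 q7 1.3
```

View pics/w9.png

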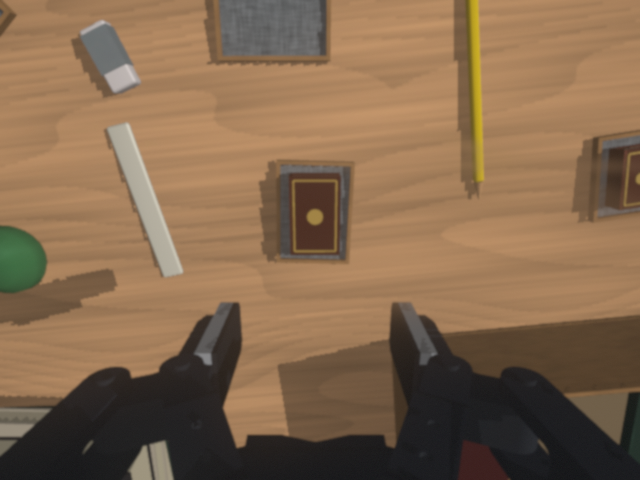

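The third book is centred at about (315,216). Next is the second.

```bash
python3 -m jog '[[[28.9,31.3,0,0,0,0,0.8],[28.9,31.3,0,0,0,0,0.8],[28.9,31.3,0,0,0,0,0.8],[28.9,31.3,0,0,0,0,0.8],[28.9,31.3,0,0,0,0,0.8]]]';python3 -m jog '[[[28.9,31.3,0,0,0,0,0.8],[28.9,31.3,0,0,0,0,0.8],[29,31.3,0,0,0,0,0.8],[0,0,0,0,0,0.12,0.8],[0,0,0,0,0,0.12,0.8]]]'
python3 -m jog '[[[0,0,0,0,0,0.12,0.8],[0,0,0,0,0,0.12,0.8],[0,0,0,0,0,0.117,0.8],[0,0,0,0,0,0,0.8],[0,0,0,0,0,0,0.8]]]'
python3 -m jog '[[[0,0,0,0,0,0,0.8]]]'
python3 - <<'E'
from h import *
s,p,c=look("w10",[("book_second",.044),("book_largest",.024)])
np.savez("w10.npz",K=c[0],R=c[1],t=c[2],pos=s["position"],rot=s["tool_rot"])
go(426.5,276.5,106,-40.3)
E
```

```text
clock: 18.95
position: [0.5015, 0.1748, 0.2384]
tool_rot: [-3.14, -0.002, 3.035]
force: [1.6, 0.6, -0.7]
grip_width: 0.0685
finger_force: 0.0
clock: 19.45
position: [0.4257, 0.2773, 0.2385]
tool_rot: [-3.14, -0.002, 2.793]
force: [-0.3, -1.5, 0.3]
grip_width: 0.0684
finger_force: 0.0
clock: 19.95
position: [0.4266, 0.2765, 0.239]
tool_rot: [-3.14, -0.0, 2.442]
force: [-0.8, 1.1, -0.1]
grip_width: 0.0683
finger_force: 0.0
clock: 20.05
position: [0.4268, 0.2765, 0.2393]
tool_rot: [-3.141, -0.0, 2.441]
force: [0.3, 0.7, -0.2]
grip_width: 0.0681
finger_force: 0.0
book_largest 0.57 [428.4 276.5 101.   60.3 -37.8]
t 20.2 shift [  0.4  -0.2 133.7] turn [-0.    -0.     0.001] pos [427.  276.4 239.7] yaw 139.7 q7 0.17
```

View pics/w10.png

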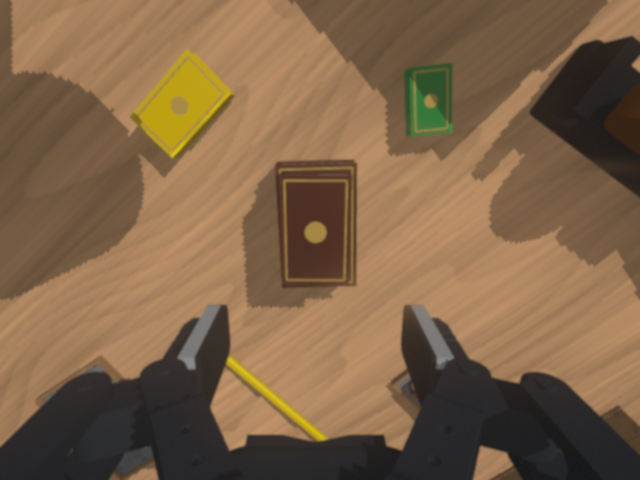

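```bash
python3 -m jog '[[[0,0,45,0,0,0,0.8],[0,0,45,0,0,0,0.8],[0,0,28,0,0,0,0.8],[0,0,8,0,0,0,0.8],[0,0,0,0,0,0,0.8]]]' 40;python3 -m jog '[[[0,0,6,0,0,0,0.8],[0,0,3,0,0,0,0.8],[0,0,0,0,0,0,0.8],[0,0,0,0,0,0,0],[0,0,0,0,0,0,0]]]' 40;python3 -m jog '[[[0,0,0,0,0,0,0],[0,0,0,0,0,0,0],[0,0,0,0,0,0,0],[0,0,0,0,0,0,0],[0,0,0,0,0,0,0]]]' 40
python3 -m jog '[[[0,0,-8,0,0,0,0],[0,0,-25,0,0,0,0],[0,0,-45,0,0,0,0],[0,0,-10,0,0,0,0],[0,0,0,0,0,0,0]]]'
python3 - <<'E'
from h import *
go(442,-251.6,190,35.6)
E
```

```text
clock: 20.7
position: [0.4268, 0.2763, 0.1134]
tool_rot: [-3.14, -0.0, 2.438]
force: [0.3, 0.7, 0.6]
grip_width: 0.068
finger_force: 0.0
clock: 21.2
position: [0.4272, 0.2767, 0.1056]
tool_rot: [3.141, 0.0, 2.438]
force: [-0.5, -1.4, 8.8]
grip_width: 0.049
finger_force: 39.6
clock: 21.7
position: [0.4272, 0.2767, 0.1056]
tool_rot: [3.141, 0.0, 2.438]
force: [-2.8, -1.2, 10.3]
grip_width: 0.0488
finger_force: 39.9
clock: 22.2
position: [0.4276, 0.277, 0.1947]
tool_rot: [3.138, 0.001, 2.438]
force: [-0.5, -0.1, 0.3]
grip_width: 0.0488
finger_force: 42.5
t 22.2 shift [-353.1 -393.6    3.6] turn [ 0.003  0.003 -1.325] pos [427.6 277.  194.7] yaw 139.7 q7 0.17
```

```bash
python3 -m jog '[[[-33.5,-23.5,0,0,0,0,0],[-33.5,-23.5,0,0,0,0,0],[-33.5,-23.5,0,0,0,0,0],[-33.5,-23.5,0,0,0,0,0],[-33.5,-23.5,0,0,0,0,0]]]';python3 -m jog '[[[-33.5,-23.5,0,0,0,0,0],[-33.5,-23.5,0,0,0,0,0],[-19.8,-38.3,0,0,0,0,0],[-19.8,-38.3,0,0,0,0,0],[-19.8,-38.3,0,0,0,0,0]]]'
python3 -m jog '[[[-19.8,-38.3,0,0,0,0,0],[-19.8,-38.3,0,0,0,0,0],[-19.8,-38.3,0,0,0,0,0],[0,0,0,0,0,0.13,0],[0,0,0,0,0,0.13,0]]]'
python3 -m jog '[[[0,0,0,0,0,0.13,0],[0,0,0,0,0,0.13,0],[0,0,0,0,0,0.13,0],[0,0,0,0,0,0.13,0],[0,0,0,0,0,0.13,0]]]'
python3 -m jog '[[[0,0,0,0,0,0.13,0],[0,0,0,0,0,0.13,0],[0,0,0,0,0,0.13,0],[0,0,0,0,0,0.13,0],[0,0,0,0,0,0.13,0]]]'
python3 -m jog '[[[0,0,0,0,0,0.13,0],[0,0,0,0,0,0.127,0],[0,0,0,0,0,0,0],[0,0,0,0,0,0,0],[0,0,0,0,0,0,0]]]'
python3 - <<'E'
from h import *
s,p,c=look("w11",[("tray_second",.007)])
go(442,-251.6,95,35.6)
E
```

```text
clock: 22.7
position: [0.4783, 0.0769, 0.1917]
tool_rot: [-3.14, -0.001, 2.438]
force: [1.1, 1.3, -1.7]
grip_width: 0.0487
finger_force: 42.5
clock: 23.2
position: [0.4691, -0.1281, 0.1916]
tool_rot: [-3.141, -0.002, 2.438]
force: [1.1, 0.6, -0.5]
grip_width: 0.0485
finger_force: 42.5
clock: 23.7
position: [0.4398, -0.2542, 0.1915]
tool_rot: [-3.14, -0.001, 2.169]
force: [-0.4, 1.1, -0.8]
grip_width: 0.0487
finger_force: 42.5
clock: 24.2
position: [0.4406, -0.2525, 0.1916]
tool_rot: [-3.14, -0.0, 1.522]
force: [-0.3, -0.1, -1.1]
grip_width: 0.0485
finger_force: 42.5
clock: 24.7
position: [0.4406, -0.2526, 0.1917]
tool_rot: [-3.14, 0.001, 0.872]
force: [1.3, 0.8, -0.4]
grip_width: 0.0491
finger_force: 42.5
clock: 25.2
position: [0.441, -0.2526, 0.1924]
tool_rot: [-3.141, 0.001, 0.624]
force: [1.1, 0.6, -1.5]
grip_width: 0.0488
finger_force: 42.5
tray_second 0.88 [ 470.7 -234.3   71.7   38.5  -54.3]
t 25.3 shift [ 1.5 -0.3 97.7] turn [-0.     0.     0.001] pos [ 441.  -252.8  192.7] yaw 35.7 q7 -0.14
```

View pics/w11.png

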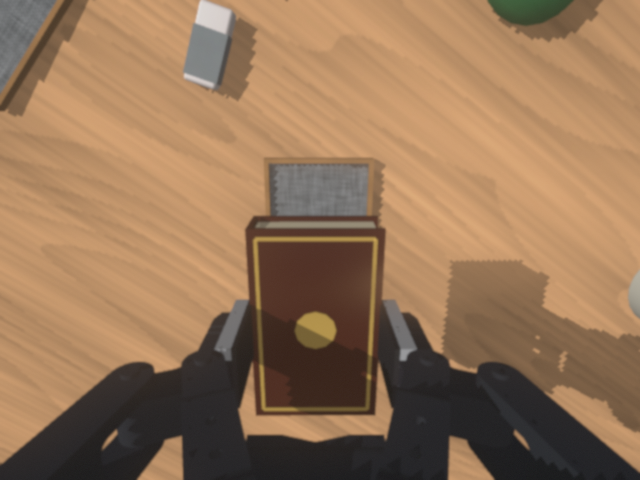

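```bash
python3 -m jog '[[[2.4,1.8,40,0,0,0,0],[0,0,35,0,0,0,0],[0,0,18,0,0,0,0],[0,0,7,0,0,0,0],[0,0,0,0,0,0,0]]]';python3 -m jog '[[[0,0,4,0,0,0,0],[0,0,2,0,0,0,0],[0,0,1,0,0,0,0],[0,0,0,0,0,0,0],[0,0,0,0,0,0,0]]]';python3 -m jog '[[[0,0,0.6,0,0,0,0],[0,0,0,0,0,0,0],[0,0,0,0,0,0,0]]]'
python3 - <<'E'
from h import *
s=bot.observe();p=bot.grab_frame("wrist");cv2.imwrite("pics/w12.png",p["img"][:,:,::-1])
E
```

```text
clock: 25.8
position: [0.4439, -0.2529, 0.0925]
tool_rot: [-3.141, 0.0, 0.621]
force: [-0.4, -0.1, -0.3]
grip_width: 0.0489
finger_force: 42.4
clock: 26.3
position: [0.4443, -0.2528, 0.0861]
tool_rot: [3.141, -0.0, 0.621]
force: [-0.1, 0.4, -0.7]
grip_width: 0.049
finger_force: 42.4
clock: 26.6
position: [0.4442, -0.2528, 0.0852]
tool_rot: [3.142, -0.0, 0.621]
force: [-0.4, -0.5, -1.3]
grip_width: 0.0487
finger_force: 42.4
```

View pics/w12.png

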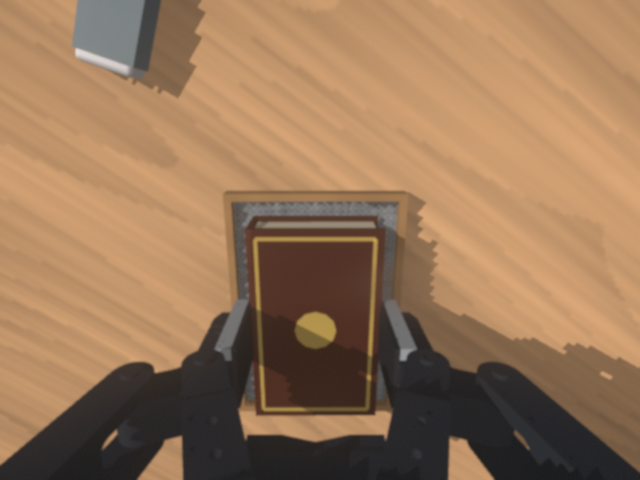

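The book is centred over its tray. I'll set it down.

```bash
python3 -m jog '[[[0,0,0.5,0,0,0,0],[0,0,0,0,0,0,0],[0,0,0,0,0,0,0]]]';python3 -m jog '[[[0,0,0.5,0,0,0,0],[0,0,0,0,0,0,0],[0,0,0,0,0,0,0]]]'
```

```text
clock: 26.95
position: [0.4441, -0.2528, 0.0847]
tool_rot: [-3.142, 0.0, 0.621]
force: [0.9, -0.2, -0.9]
grip_width: 0.0488
finger_force: 42.5
clock: 27.25
position: [0.4441, -0.2528, 0.0846]
tool_rot: [3.142, -0.0, 0.621]
force: [-2.7, 1.5, 11.1]
grip_width: 0.0487
finger_force: 43.7
```

```bash
python3 -m jog '[[[0,0,-0.5,0,0,0,0],[0,0,0,0,0,0,0.3],[0,0,0,0,0,0,0.75],[0,0,0,0,0,0,0.75],[0,0,0,0,0,0,0.75]]]';python3 -m jog '[[[0,0,-20,0,0,0,0.75],[0,0,-45,0,0,0,0.75],[0,0,-45,0,0,0,0.75],[0,0,-45,0,0,0,0.75],[0,0,0,0,0,0,0.75]]]'
python3 - <<'E'
from h import *
s,p,c=look("w13",[("book_second",.023),("tray_second",.007)])
E
python3 -m jog '[[[0,0,0,0,0,-0.133,1],[0,0,0,0,0,-0.133,1],[0,0,0,0,0,-0.133,1],[0,0,0,0,0,-0.133,1],[0,0,0,0,0,-0.133,1]]]'
python3 -m jog '[[[0,0,0,0,0,-0.133,1],[0,0,0,0,0,-0.133,1],[0,0,0,0,0,-0.133,1],[0,0,0,0,0,-0.133,1],[0,0,0,0,0,-0.133,1]]]'
python3 -m jog '[[[0,0,0,0,0,-0.133,1],[0,0,0,0,0,-0.133,1],[0,0,0,0,0,-0.133,1],[0,0,0,0,0,-0.132,1],[0,0,0,0,0,0,1]]]'
python3 - <<'E'
from h import *
go(500,0,240,-37.8);go(428.8,276,240,-37.8)
E
```

```text
clock: 27.75
position: [0.4441, -0.2527, 0.0847]
tool_rot: [-3.142, 0.0, 0.621]
force: [-0.2, 0.2, -0.7]
grip_width: 0.0645
finger_force: 0.0
clock: 28.25
position: [0.4455, -0.2538, 0.2444]
tool_rot: [3.136, -0.004, 0.62]
force: [0.9, -0.4, -1.5]
grip_width: 0.0639
finger_force: 0.0
book_second 0.84 [ 445.7 -252.1   83.5   51.3   35.5]
tray_second 0.78 [ 443.9 -253.6  103.    71.8   35.6]
clock: 28.9
position: [0.4437, -0.2526, 0.2384]
tool_rot: [-3.139, -0.0, 1.291]
force: [-0.1, -0.5, -1.2]
grip_width: 0.0854
finger_force: 0.0
clock: 29.4
position: [0.4436, -0.2525, 0.2383]
tool_rot: [-3.14, -0.002, 1.956]
force: [0.3, 0.7, -0.0]
grip_width: 0.0855
finger_force: 0.0
clock: 29.9
position: [0.4436, -0.2527, 0.2385]
tool_rot: [3.141, -0.002, 2.484]
force: [-0.1, -0.3, -0.2]
grip_width: 0.0856
finger_force: 0.0
t 29.9 shift [109.9 234.4  -1.2] turn [ 0.    -0.002  0.002] pos [ 443.6 -252.7  238.5] yaw 142.3 q7 1.35
t 29.9 shift [334.9 409.3  -0.7] turn [ 0.    -0.002  0.002] pos [ 443.6 -252.7  238.5] yaw 142.3 q7 1.35
```

Seg 1: 110,234 in 6 rows; seg 2: 225,175 in 7 rows.

```bash
python3 -m jog '[[[18.3,39,0,0,0,0,1],[18.3,39,0,0,0,0,1],[18.3,39,0,0,0,0,1],[18.3,39,0,0,0,0,1],[18.3,39,0,0,0,0,1]]]';python3 -m jog '[[[18.4,39.4,0,0,0,0,1],[32.1,25,0,0,0,0,1],[32.1,25,0,0,0,0,1],[32.1,25,0,0,0,0,1],[32.1,25,0,0,0,0,1]]]'
python3 -m jog '[[[32.1,25,0,0,0,0,1],[32.1,25,0,0,0,0,1],[32.4,24.9,0,0,0,0,1],[0,0,0,0,0,0,1],[0,0,0,0,0,0,1]]]'
python3 -m jog '[[[0,0,0,0,0,0,1],[0,0,0,0,0,0,1]]]'
python3 - <<'E'
from h import *
s,p,c=look("w14",[("book_largest",.024)])
go(428.8,276,100,-37.8)
E
```

```text
clock: 30.4
position: [0.4912, -0.0409, 0.239]
tool_rot: [-3.141, -0.001, 2.477]
force: [1.1, -0.7, 0.1]
grip_width: 0.0854
finger_force: 0.0
clock: 30.9
position: [0.4599, 0.1589, 0.2389]
tool_rot: [-3.14, -0.001, 2.477]
force: [1.2, 0.1, 0.1]
grip_width: 0.0854
finger_force: 0.0
clock: 31.4
position: [0.4298, 0.2763, 0.2388]
tool_rot: [-3.14, -0.001, 2.48]
force: [0.1, -1.2, 0.0]
grip_width: 0.0854
finger_force: 0.0
clock: 31.6
position: [0.4308, 0.2748, 0.2395]
tool_rot: [-3.141, 0.0, 2.479]
force: [-0.2, -0.2, 0.1]
grip_width: 0.0852
finger_force: 0.0
book_largest 0.96 [428.8 276.7  99.6  60.2 -38.1]
t 31.7 shift [  2.1  -0.4 139.7] turn [-0.     0.    -0.002] pos [430.8 275.1 239.7] yaw 142.1 q7 0.2
```

View pics/w14.png

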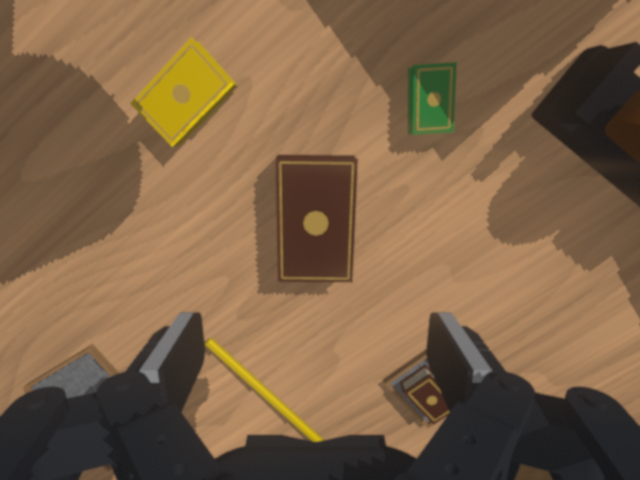

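```bash
python3 -m jog '[[[1.5,0,45,0,0,0,1],[0,0,45,0,0,0,1],[0,0,40,0,0,0,1],[0,0,12,0,0,0,1],[0,0,0,0,0,0,1]]]' 60;python3 -m jog '[[[0,0,10,0,0,0,1],[0,0,6,0,0,0,1],[0,0,0,0,0,0,1],[0,0,0,0,0,0,0],[0,0,0,0,0,0,0]]]' 60;python3 -m jog '[[[0,0,0,0,0,0,0],[0,0,0,0,0,0,0],[0,0,0,0,0,0,0],[0,0,0,0,0,0,0],[0,0,0,0,0,0,0]]]' 60
python3 -m jog '[[[0,0,-8,0,0,0,0],[0,0,-25,0,0,0,0],[0,0,-45,0,0,0,0],[0,0,-30,0,0,0,0],[0,0,0,0,0,0,0]]]'
python3 - <<'E'
from h import *
go(453.5,-7.2,190,-6.1)
E
```

```text
clock: 32.2
position: [0.429, 0.2762, 0.0969]
tool_rot: [-3.139, -0.001, 2.481]
force: [-1.2, 0.5, 0.5]
grip_width: 0.0855
finger_force: 0.0
clock: 32.7
position: [0.4295, 0.277, 0.0823]
tool_rot: [3.141, 0.0, 2.482]
force: [-1.4, 1.1, 33.2]
grip_width: 0.0592
finger_force: 29.5
clock: 33.2
position: [0.4295, 0.277, 0.0826]
tool_rot: [3.141, 0.0, 2.482]
force: [-2.3, -1.3, 12.6]
grip_width: 0.0587
finger_force: 61.8
clock: 33.7
position: [0.4305, 0.2777, 0.1938]
tool_rot: [3.136, 0.002, 2.481]
force: [-0.5, -1.1, -3.0]
grip_width: 0.0581
finger_force: 65.7
t 33.7 shift [-192.8 -210.9    2.9] turn [ 0.005  0.003 -0.554] pos [430.5 277.7 193.8] yaw 142.2 q7 0.19
```

```bash
python3 -m jog '[[[-27.5,-30.1,0,0,0,0,0],[-27.5,-30.1,0,0,0,0,0],[-27.5,-30.1,0,0,0,0,0],[-27.5,-30.1,0,0,0,0,0],[-27.5,-30.1,0,0,0,0,0]]]';python3 -m jog '[[[-27.5,-30.1,0,0,0,0,0],[-27.5,-30.1,0,0,0,0,0],[0,0,0,0,0,-0.138,0],[0,0,0,0,0,-0.138,0],[0,0,0,0,0,-0.138,0]]]'
python3 -m jog '[[[0,0,0,0,0,-0.138,0],[0,0,0,0,0,0,0],[0,0,0,0,0,0,0],[0,0,0,0,0,0,0],[0,0,0,0,0,0,0]]]'
python3 - <<'E'
from h import *
go(453.5,-7.2,97,-6.1)
s,p,c=look("w15",[("tray_largest",.007)])
px([[316,223]],.007,c,s)
E
```

```text
clock: 34.2
position: [0.4453, 0.0721, 0.1895]
tool_rot: [-3.141, -0.0, 2.482]
force: [1.3, 0.2, -1.0]
grip_width: 0.058
finger_force: 65.6
clock: 34.7
position: [0.4519, -0.008, 0.1895]
tool_rot: [-3.141, -0.0, 2.901]
force: [0.1, 0.0, -1.6]
grip_width: 0.0581
finger_force: 65.6
clock: 35.2
position: [0.4521, -0.0075, 0.1897]
tool_rot: [-3.141, -0.0, 3.032]
force: [0.5, 0.5, -0.9]
grip_width: 0.0582
finger_force: 65.6
t 35.2 shift [-1.3  0.5 92.7] turn [-0.    -0.    -0.003] pos [452.1  -7.5 189.7] yaw 173.7 q7 1.2
tray_largest 0.56 [408.8  -2.9  82.4  30.3  83.7]
[[442.2, -6.2]] tool [[10.0, 0.2]]
```

```bash
python3 -m jog '[[[-1.3,0,40,0,0,0,0],[0,0,35,0,0,0,0],[0,0,15,0,0,0,0],[0,0,7,0,0,0,0],[0,0,0,0,0,0,0]]]';python3 -m jog '[[[0,0,3,0,0,0,0],[0,0,2,0,0,0,0],[0,0,0.8,0,0,0,0],[0,0,0,0,0,0,0],[0,0,0,0,0,0,0]]]'
python3 - <<'E'
from h import *
s,p,c=look("w16",[])
E
```

```text
clock: 35.8
position: [0.4533, -0.0077, 0.0923]
tool_rot: [-3.141, -0.001, 3.034]
force: [0.2, 1.1, -0.5]
grip_width: 0.0583
finger_force: 65.6
clock: 36.3
position: [0.4536, -0.0078, 0.0871]
tool_rot: [3.142, 0.0, 3.034]
force: [0.1, 0.2, -1.6]
grip_width: 0.0583
finger_force: 65.6
```

View pics/w16.png

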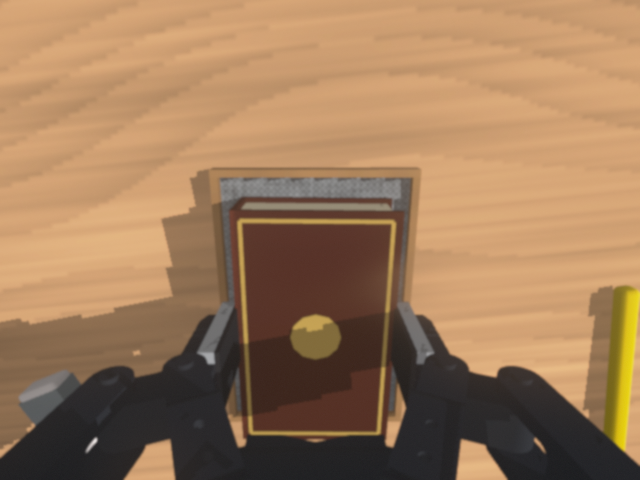

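The largest book is centred in its tray (tray columns 210–419, book 231–402). I'll set it down.

```bash
python3 -m jog '[[[0,0,0.8,0,0,0,0],[0,0,0,0,0,0,0],[0,0,0,0,0,0,0]]]';python3 -m jog '[[[0,0,0.5,0,0,0,0],[0,0,0,0,0,0,0],[0,0,0,0,0,0,0]]]';python3 -m jog '[[[0,0,0.5,0,0,0,0],[0,0,0,0,0,0,0],[0,0,0,0,0,0,0]]]'
```

```text
clock: 36.65
position: [0.4535, -0.0078, 0.0861]
tool_rot: [-3.142, -0.0, 3.034]
force: [0.3, -0.3, -0.6]
grip_width: 0.0582
finger_force: 65.6
clock: 36.95
position: [0.4535, -0.0078, 0.0857]
tool_rot: [-3.142, 0.0, 3.034]
force: [-1.1, -0.8, 3.1]
grip_width: 0.0581
finger_force: 66.1
clock: 37.25
position: [0.4535, -0.0078, 0.0856]
tool_rot: [-3.142, 0.0, 3.034]
force: [-4.8, 0.5, 20.2]
grip_width: 0.0581
finger_force: 67.9
```

```bash
python3 -m jog '[[[0,0,-0.6,0,0,0,0],[0,0,0,0,0,0,0.8],[0,0,0,0,0,0,0.9],[0,0,0,0,0,0,0.9],[0,0,0,0,0,0,0.9]]]';python3 -m jog '[[[0,0,-20,0,0,0,0.9],[0,0,-45,0,0,0,0.9],[0,0,-45,0,0,0,0.9],[0,0,-45,0,0,0,0.9],[0,0,-20,0,0,0,0.9]]]';python3 -m jog '[[[0,0,0,0,0,0,0.9],[0,0,0,0,0,0,0.9],[0,0,0,0,0,0,0.9]]]'
python3 - <<'E'
from h import *
s,p,c=look("w17",[("book_largest",.027),("tray_largest",.007)])
p=bot.grab_frame("scene"); 
a=p["img"][:,:,::-1][170:400,100:500]; b=cv2.resize(look("w18",[])[1]["img"][:,:,::-1],(400,300))
cv2.imwrite("pics/final.png",np.vstack([a,b]))
E
```

```text
clock: 37.75
position: [0.4534, -0.0078, 0.0856]
tool_rot: [-3.142, -0.0, 3.034]
force: [0.5, 0.2, -0.2]
grip_width: 0.0771
finger_force: 0.0
clock: 38.25
position: [0.4541, -0.0077, 0.2643]
tool_rot: [3.141, 0.004, 3.034]
force: [0.5, 0.0, -0.2]
grip_width: 0.0769
finger_force: 0.0
clock: 38.55
position: [0.4531, -0.0078, 0.2597]
tool_rot: [-3.141, -0.002, 3.034]
force: [-0.7, 0.2, 0.7]
grip_width: 0.0767
finger_force: 0.0
book_largest 0.69 [452.5  -7.4 101.5  62.2  -6.9]
tray_largest 0.69 [453.   -8.  119.9  81.8  -6.2]
tray_largest 0.59 [457.6  -8.1 106.8  64.8  -6.3]
```

View pics/final.png

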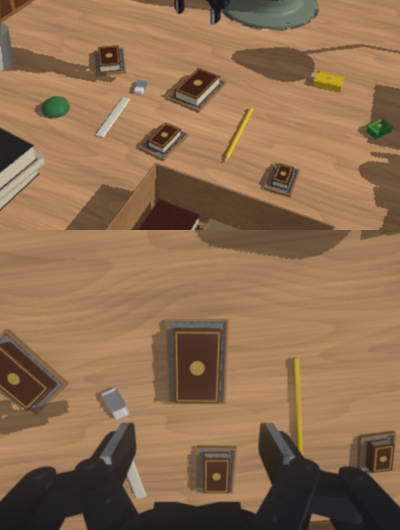

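All four books are flat in their trays, and the paperweight and look-alikes haven't been moved. I'm handing in.

```bash
python3 -c "
from workcell import bot
print(bot.job_done())"
```

```text
the job is handed in; nothing more can be done
None
```

All four books lie flat, cover up and roughly centred in their matching trays, the paperweight was not touched, and the job was handed in at about 39 s of the 112 s allowed; the hand-in call returned no verdict.

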